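Switch on the battery pack behind its hidden release

TASK

The battery pack's spring lid is held shut by a black key sunk in a notch somewhere along its black front rail. With the fingers shut, feel gently along the top of the rail from its left end until they find the notch, press the key inside it down so that the lid springs fully open, then press down the raised end of the red rocker switch under the lid until it clicks over to on. Grasp nothing, and leave the wrench, jar, clamp and flange around the pack where they lie.

Things in the scene. Friction and masses are not known exactly. Their poses are not given: they have to be found in the camera images.
- power_pack: Portable battery pack, light grey, 302 (its y) x 123 (its x) x 74 mm high; stands firm, cannot be shoved. Origin: centre of its underside; x to its back, y to its left (seen from the robot), z up; all x, y here are in this frame. Dark end bumpers cover |y| = 105 to 151 mm, 74 mm high. Under the lid is a panel 40 mm above the bench with two round outlets and the rocker.
- rail_left (a point): Point on the top of the black front rail near its left end, x = -45, y = +85, 70 mm above the bench; always solid rail here. The rail runs along y between the bumpers (|y| < 105), its flat top from x = -60 (pack's front) to x = -30. Axes as the pack's. Somewhere between rail_left and rail_right lies the release notch; its place is not reported, it must be felt or seen.
- rail_right (a point): The same near the rail's right end, x = -45, y = -85; always solid rail here. The notch is a gap 48 mm long in the rail, open to the front, its centre anywhere from y = -35 to +35. Its floor is the black release key; behind the key a 4 mm web (x = -34 to -30) stands as high as the rail, so fingers inside must stay in front of x = -34; they may overhang the front.
- release_key (a joint): Black key, the floor of the notch, 46 x 24 mm, flat top 8 mm below the rail's top. 0 up, 0.006 m fully down; spring: 1.6 N to start, 6.4 N fully down; the latch lets go at about 0.004 m wherever on the key one presses. It springs back when left.
- lid (a joint): Grey lid behind the rail: 0 shut and latched, 1.9 rad fully open. Shut, its top is 2 mm below the rail's, x = -27 to +48, |y| < 104. Hinge along the back at x = 52, 64 mm high. Once unlatched its own spring swings it up and back in about 2 s (a hand in the way only delays it) and holds it, leaning back past upright, 80 mm tall above the hinge.
- rocker (a joint): Red rocker switch under the lid, centred at x = 0, y = -66 mm of the pack, 40 mm long along y, 22 mm wide along x: 0 off (right end raised), 0.28 rad on (right end down flat, top about 46 mm above the bench). Stays where it is left; needs about 3 N at its end.
- rocker_on_end (a point): Top of the raised right end of the rocker, 15 mm right of its pivot, where to press; it goes down about 4 mm. Reachable only with the lid open.
- wrench_13: Loose steel combination wrench lying in front of the pack, 25 x 198 x 6 mm, long axis y. Origin: centre of its underside. Leave alone.
- jar_mid (a point): Centre of the small loose blue jar with a white lid left of the pack, diameter 28, height 41 mm. Leave alone.
- ring_clamp: Loose steel ring clamp with wing screw right of the pack, 70 x 49 x 20 mm. Origin: centre of its underside. Leave alone.
- blank_flange_1: Loose small steel blank flange right in front of the clamp, diameter 34, height 8 mm. Origin: centre of its underside. Leave alone.

How it is judged:
By the outcome, as a careful person would: the job done as asked, in the order asked, and still so for the second after the job is handed in, with the robot touching nothing.
It also fails if it takes over 54 s, if anything falls off the work surface, if the arm or the gripper's body presses on something with over 40 N, if the wrist force passes 120 N, or if a joint passes its speed limit or range.

ROBOT

A 7-joint arm with a two-finger parallel gripper is mounted at the origin on a cart in front of the work surface, level with it; the furniture and walls round the work are solid. World frame = base frame: x ahead of the robot, y to its left, z up, the work surface at z = 0. Lengths are in m, angles in rad, forces in N, time in s.
With the tool pointing down it reaches from about 0.35 to 0.9 m from the base axis. Payload 19.9 kg.
Tool frame: the origin (TCP) lies midway between the tips of the shut fingers; the grasp point (between the pads) lies 19 mm behind it; z points along the fingers, y is the line along which they close (so a half turn about z gives the same grasp; the last joint's range is limited). The gripper opens to 94 mm and grips with 3 to 60 N. Pads are 16 mm wide; open, the fingers measure 119 mm over their backs; the gripper's body (75 mm by 177 mm) begins 78 mm behind the grasp point.
Start: joints at [-1.312, 0.417, -0.01, 1.614, 0.005, 1.111, -0.053], TCP at [0.185, 0.597, 0.205] pointing down, gripper open.
Joint ranges: [-2.81, 2.81], [-0.39, 2.02], [-1.27, 1.25], [0.06, 2.57], [-1.19, 4.33], [0.19, 2], [-2.82, 2.82]. Speed limits (rad/s): [1.89, 1.89, 2.39, 2.39, 3.01, 3.01, 3.01].

INTERFACE

Orientations are given as a 3x3 rotation matrix whose columns are the frame's x, y, z axes.
In Python, from station import observe, read_camera, camera_info, hand_in gives the robot as it stands.
- The arm moves only by the tool step_arm, never from a script. Its argument "rows" is a list of rows, each an object of numbers: "dx", "dy", "dz": the shift along the tool's x, y, z in cm; "ax", "ay", "az": the turn, a rotation vector about the tool's x, y, z in degrees; "grip": the closure, from -1 (fully open) to 1 (shut). A call has 1 to 10 rows; each row shifts and turns the commanded pose from where the row before left it, along the tool's axes as they then stand; what a row does not reach is not made up. A row lasts 1/8 s, in which the tool goes at most 62.5 mm and 10.7 degrees, less where a joint would pass 70% of its speed; a pose out of reach is approached as far as the arm can. A call is refused whole if a number of a shift passes 6.25 or a number of a turn 10.7, either way. A call with a gripper value outside its range is refused whole. The fingers move at their own pace and stop on an object; the grip force is fixed at half the most. Time passes only in rows, so rows that do not move let the fingers close. It gives the time, the measured TCP pose, the force, the opening and the grip force at its end, in the units of the state.
- observe(): the state, without advancing time (a new reading comes with each control period).
- read_camera(name): name is "scene" or "top" or "wrist"; returns the picture (400x640x3 uint8, blue, green, red); there is no depth.
- camera_info(name): a dict with "camera_matrix" (3x3 intrinsics, pixels), "xyz" and "rotation" of the camera in the world. Camera axes: x right, y down, z forward; pixel columns grow to the right and rows downward; lengths in m; the calibration is good to about 2 mm. A picture is of the moment at which its call begins: read the wrist's pose just before it. camera_info takes no time and is no camera call; for the wrist camera it gives the pose at the moment of the call.
- hand_in(): hands the job in; it is judged then, once.
The state is a dict: "time_s": time; "joints": joint angles; "qvel": joint speeds; "tau": joint torques, N m; "tool_pos": TCP position; "eef_rot": TCP orientation; "ft_force": force on the tool from outside, world axes, zero at the start; "ft_torque": the same for the moment, N m; "opening": finger opening in m; "finger_force": force on a finger pad.
Only numpy, scipy, OpenCV 4.12 (cv2) and the standard library are available. Lean on these libraries where they do the work, as an engineer would, in place of code of your own. Each camera call takes 0.05 s, during which the arm holds its last target. There are 200 camera calls.

## Working session

There is one attempt and no reset: what is moved stays moved. The work goes in short steps, Python scripts to look and compute and a tool call to move; the robot and the scene stay as the last step left them, time stands still between calls to the robot, and variables do not carry over. Pictures are saved under pics/ and viewed, at most 10 in all, crops included, and the job is handed in when it is done.

Besides the shell and the picture viewer there is one more tool, called after ">>>" as name([rows], argument=value, ...), one row to a line, values as JSON. step_arm: Moves the arm, as the interface text tells. Its arguments: {"type":"object","properties":{"rows":{"type":"array","items":{"type":"object","properties":{"dx":{"type":"number"},"dy":{"type":"number"},"dz":{"type":"number"},"ax":{"type":"number"},"ay":{"type":"number"},"az":{"type":"number"},"grip":{"type":"number"}}}}},"required":["rows"]}

```bash
mkdir -p pics
python3 - <<'E'
from station import *
import cv2,numpy as np
s=observe();print(s['time_s'],s['tool_pos'],np.round(s['eef_rot'],3).tolist(),s['opening'],s['ft_force'])
for n in('scene','top'):
    i=camera_info(n);print(n,{k:np.round(v,4).tolist() for k,v in i.items()})
    cv2.imwrite(f'pics/{n}0.png',read_camera(n))
E
```

```text
0.0 [0.18449546 0.59675412 0.20484165] [[-0.955, 0.295, -0.0], [0.295, 0.955, -0.001], [-0.0, -0.001, -1.0]] 0.09382041351365374 [-0.50399871 -0.11911605 -0.10892443]
scene {'camera_matrix': [[444.1325, 0.0, 324.1799], [0.0, 444.1325, 196.8482], [0.0, 0.0, 1.0]], 'xyz': [-0.1948, -0.5392, 0.5171], 'rotation': [[0.5437, -0.395, 0.7405], [-0.839, -0.2325, 0.492], [-0.0222, -0.8888, -0.4578]]}
top {'camera_matrix': [[454.9359, 0.0, 319.6669], [0.0, 454.9359, 195.0507], [0.0, 0.0, 1.0]], 'xyz': [0.2578, -0.1069, 1.1526], 'rotation': [[-0.0377, -0.9774, 0.2078], [-0.9993, 0.0376, -0.0043], [-0.0036, -0.2078, -0.9782]]}
```

View pics/scene0.png

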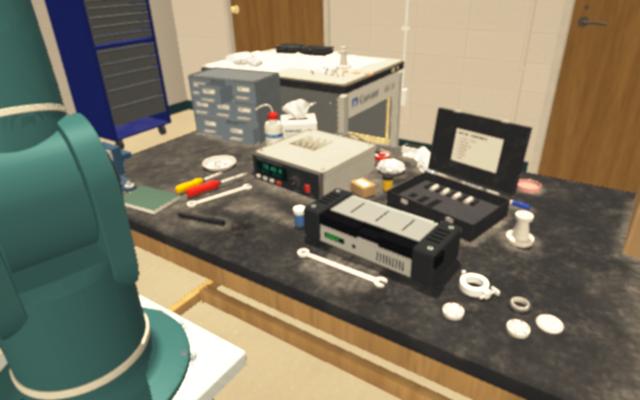

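View pics/top0.png

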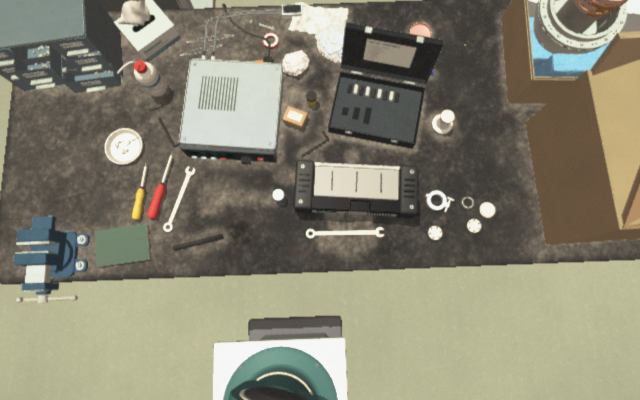

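```bash
python3 - <<'E'
import cv2
a=cv2.imread('pics/top0.png')[150:245,270:430];b=cv2.imread('pics/scene0.png')[180:300,290:470]
cv2.imwrite('pics/c.png',cv2.vconcat([cv2.resize(a,(640,380),interpolation=2)]))
E
cat > h.py <<'E'
from station import *
import numpy as np, cv2
def ray(n,uv,z,info=None):
    i=info or camera_info(n);K=np.array(i['camera_matrix']);R=np.array(i['rotation']);c=np.array(i['xyz'])
    d=R@np.linalg.solve(K,[*uv,1]);return c+d*(z-c[2])/d[2]
E
```

```text
(no output)
```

View pics/c.png

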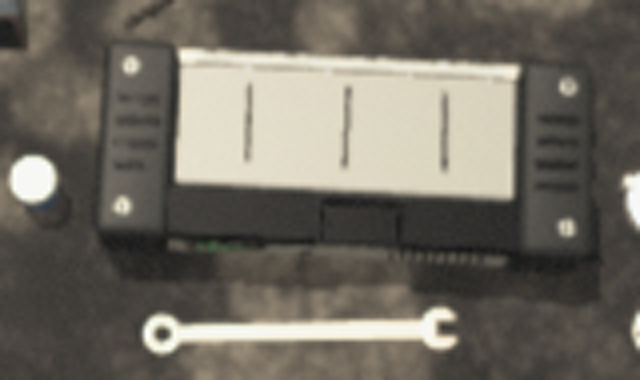

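The top crop shows the pack: bumper corners at crop (108,45), (590,68), (598,252), (100,230). The lid's front edge runs from (175,185) to (514,200), and the notch spans columns 322–400 in the black rail.

Run:
```python
from h import *
P={'lidFL':((175,185),.068,(-27,104)),'lidFR':((514,200),.068,(-27,-104)),'railFL':((168,237),.07,(-60,105)),'railFR':((522,249),.07,(-60,-105)),'BL':((108,45),.074,(61.5,151)),'BR':((590,68),.074,(61.5,-151)),'FL':((100,230),.074,(-61.5,151)),'FR':((597,252),.074,(-61.5,-151))}
N={'nl':((322,203),.07),'nr':((400,207),.07),'wr0':((145,333),.006),'wr1':((460,328),.006)}
f=lambda c,z:ray('top',(270+c[0]/4,150+c[1]/4),z)
W=np.array([f(c,z)[:2] for c,z,_ in P.values()]);L=np.array([l for *_,l in P.values()])/1000
Lm,Wm=L.mean(0),W.mean(0);H=(L-Lm).T@(W-Wm);th=np.arctan2(H[0,1]-H[1,0],H[0,0]+H[1,1])
R=np.array([[np.cos(th),-np.sin(th)],[np.sin(th),np.cos(th)]]);o=Wm-R@Lm
print('yaw deg',np.degrees(th),'o',o);print(np.round((W-o)@R*1000-L*1000,1))
for k,(c,z) in N.items():print(k,np.round((f(c,z)[:2]-o)@R*1000,1),f(c,z)[:2])
for k,l in {'railleft':(-45,85),'rk':(0,-81)}.items():print(k,o+R@np.array(l)/1000)
```

```text
yaw deg -4.641468448491541 o [ 0.50413481 -0.20300759]
[[ 0.1 -0. ]
 [-0.5  1.8]
 [ 0.4  1.7]
 [ 2.2 -1.9]
 [-3.4 -1.9]
 [-5.6  3.8]
 [ 3.7 -3.3]
 [ 3.  -0.2]]
nl [-34.7  14.4] [ 0.47072834 -0.18588776]
nr [-35.1 -32.9] [ 0.46644379 -0.23298438]
wr0 [-110.4  120.2] [ 0.40383586 -0.07429655]
wr1 [-98.7 -78.9] [ 0.39940403 -0.27363177]
railleft [ 0.46616062 -0.11464492]
rk [ 0.49758027 -0.28374195]
```

>>> step_arm([
  {"dz":-2.5,"az":-6.3,"grip":1},
  {"dz":-2.5,"az":-6.2,"grip":1},
  {"dx":-2.4,"dy":-4.9,"grip":1},
  {"dx":-2.4,"dy":-4.9,"grip":1},
  {"dx":-2.4,"dy":-4.9,"grip":1},
  {"dx":-2.4,"dy":-4.9,"grip":1},
  {"dx":-2.4,"dy":-4.9,"grip":1},
  {"dx":-2.4,"dy":-4.9,"grip":1},
  {"dx":-2.4,"dy":-4.9,"grip":1},
  {"dx":-2.4,"dy":-4.9,"grip":1},
])

```text
validation failed for argument at $.ro...
```

>>> step_arm([
  {"dx":-2.4,"dy":-4.9,"grip":1},
  {"dx":-2.4,"dy":-4.9,"grip":1},
  {"dx":-2.4,"dy":-4.9,"grip":1},
  {"dx":-2.4,"dy":-4.9,"grip":1},
  {"dx":-2.4,"dy":-4.9,"grip":1},
  {"dx":-2.4,"dy":-4.9,"grip":1},
  {"dz":4,"grip":1},
  {"dz":4,"grip":1},
  {"grip":1},
  {"grip":1},
])

```text
validation failed for argument at $.ro...
```

>>> step_arm([
  {"dx":0,"dy":0,"dz":-2.5,"ax":0,"ay":0,"az":-6.3,"grip":1},
  {"dx":0,"dy":0,"dz":-2.5,"ax":0,"ay":0,"az":-6.2,"grip":1},
  {"dx":-2.4,"dy":-4.9,"dz":0,"ax":0,"ay":0,"az":0,"grip":1},
  {"dx":-2.4,"dy":-4.9,"dz":0,"ax":0,"ay":0,"az":0,"grip":1},
  {"dx":-2.4,"dy":-4.9,"dz":0,"ax":0,"ay":0,"az":0,"grip":1},
  {"dx":-2.4,"dy":-4.9,"dz":0,"ax":0,"ay":0,"az":0,"grip":1},
  {"dx":-2.4,"dy":-4.9,"dz":0,"ax":0,"ay":0,"az":0,"grip":1},
  {"dx":-2.4,"dy":-4.9,"dz":0,"ax":0,"ay":0,"az":0,"grip":1},
])

```text
time_s: 1.1
tool_pos: [0.3044, 0.2905, 0.2554]
eef_rot: [[-0.997, 0.082, -0.0], [0.082, 0.997, -0.0], [0.0, -0.0, -1.0]]
ft_force: [1.3, 0.6, 1.1]
opening: 0.0173
finger_force: 0.0
```

>>> step_arm([
  {"dx":-2.4,"dy":-4.9,"dz":0,"ax":0,"ay":0,"az":0,"grip":1},
  {"dx":-2.4,"dy":-4.9,"dz":0,"ax":0,"ay":0,"az":0,"grip":1},
  {"dx":-2.4,"dy":-4.9,"dz":0,"ax":0,"ay":0,"az":0,"grip":1},
  {"dx":-2.4,"dy":-4.9,"dz":0,"ax":0,"ay":0,"az":0,"grip":1},
  {"dx":-2.4,"dy":-4.9,"dz":0,"ax":0,"ay":0,"az":0,"grip":1},
  {"dx":-2.4,"dy":-4.9,"dz":0,"ax":0,"ay":0,"az":0,"grip":1},
  {"dx":-2.4,"dy":-4.9,"dz":4,"ax":0,"ay":0,"az":0,"grip":1},
  {"dx":-2.5,"dy":-4.8,"dz":4,"ax":0,"ay":0,"az":0,"grip":1},
  {"dx":0,"dy":0,"dz":4.5,"ax":0,"ay":0,"az":0,"grip":1},
  {"dx":0,"dy":0,"dz":0,"ax":0,"ay":0,"az":0,"grip":1},
])

```text
time_s: 2.35
tool_pos: [0.4596, -0.1058, 0.1343]
eef_rot: [[-0.997, 0.083, -0.006], [0.083, 0.997, -0.001], [0.006, -0.001, -1.0]]
ft_force: [0.7, 0.2, 0.8]
opening: 0.0004
finger_force: 0.0
```

Run:
```python
from h import *
s=observe();print(s['time_s'],s['tool_pos'],s['ft_force'],s['opening'])
t=read_camera('wrist');u=read_camera('top');v=read_camera('scene')
cv2.imwrite('pics/w1.png',cv2.vconcat([cv2.resize(t,(480,300)),cv2.resize(cv2.hconcat([u[150:250,265:425],v[160:285,290:490][:, :].copy()[:100,:160]]),(480,150),interpolation=2)]))
```

```text
2.35 [ 0.45960214 -0.10583818  0.13429634] [0.72180417 0.2247006  0.848062  ] 0.00036116548718584656
```

View pics/w1.png

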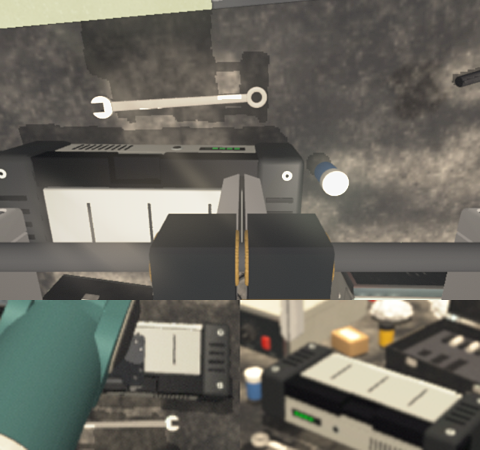

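The wrist view shows the shut fingers over the rail's left part. In the 480-wide view, the lid's front edge is at row 188 (columns 45–215), the rail's front top edge is at row ~154, and the rail's left end is at the bumper near (258,160).

Run:
```python
from h import *
th=np.radians(-4.64);R=np.array([[np.cos(th),-np.sin(th)],[np.sin(th),np.cos(th)]]);o=np.array([.5041,-.2030])
for n,c,z in(('lid1',(47,189),.068),('lid2',(200,188),.068),('rf1',(60,154),.07),('rf2',(240,152),.07),('bump',(258,160),.07),('screw',(287,176),.074),('screwR',(2,174),.074)):
    p=ray('wrist',(c[0]*4/3,c[1]*4/3),z);print(n,p[:2],np.round((p[:2]-o)@R*1000,1))
p=observe()['tool_pos'];print(np.round((p[:2]-o)@R*1000,1),observe()['tool_pos'])
```

```text
lid1 [ 0.47866284 -0.30018085] [-17.5 -98.9]
lid2 [ 0.48984809 -0.14906892] [-18.6  52.6]
rf1 [ 0.44386588 -0.27682108] [-54.1 -78.5]
rf2 [ 0.45568695 -0.10653595] [-56.1  92.2]
bump [ 0.46496321 -0.09006397] [-48.1 109.4]
screw [ 0.48187867 -0.06367858] [-33.4 137.1]
screwR [ 0.45794351 -0.33394111] [ -35.4 -134.2]
[-49.6  94. ] [ 0.46228828 -0.10531525  0.13797015]
```

>>> step_arm([
  {"dx":0,"dy":0,"dz":2,"ax":0,"ay":0,"az":0,"grip":1},
  {"dx":0,"dy":0,"dz":1,"ax":0,"ay":0,"az":0,"grip":1},
  {"dx":0,"dy":0,"dz":0,"ax":0,"ay":0,"az":0,"grip":1},
  {"dx":0,"dy":0,"dz":0,"ax":0,"ay":0,"az":0,"grip":1},
])

```text
time_s: 3.0
tool_pos: [0.462, -0.1056, 0.1072]
eef_rot: [[-0.997, 0.081, 0.001], [0.081, 0.997, 0.0], [-0.001, 0.0, -1.0]]
ft_force: [0.1, -0.1, -0.1]
opening: 0.0006
finger_force: 0.0
```

Run:
```python
from h import *
import json
i=camera_info('wrist');s=observe();t=read_camera('wrist')
json.dump({k:np.array(v).tolist() for k,v in i.items()},open('wi.json','w'))
print(s['time_s'],s['tool_pos'],s['ft_force'],np.round(s['eef_rot'],4).tolist())
cv2.imwrite('pics/w2.png',cv2.resize(t[160:,:440],(792,432)))
```

```text
3.0 [ 0.46199337 -0.1056357   0.10719533] [ 0.12435074 -0.08435102 -0.08039432] [[-0.9967, 0.0814, 0.001], [0.0814, 0.9967, 0.0001], [-0.001, 0.0002, -1.0]]
```

View pics/w2.png

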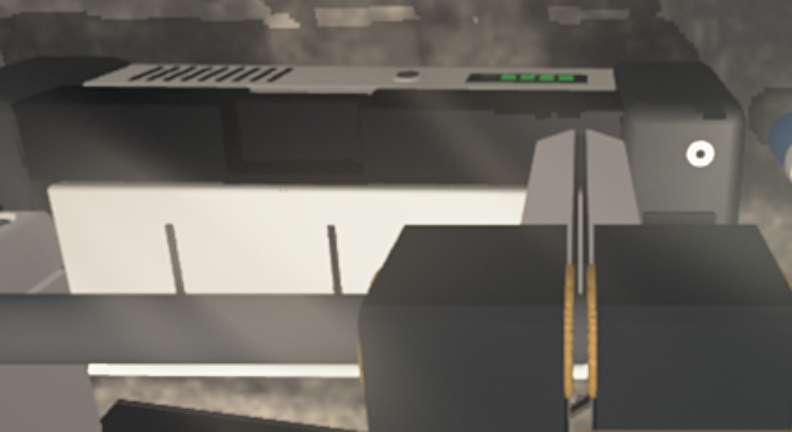

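The notch is now clearly visible at crop columns 225–368, rows 97–170. The lid's front edge is at row 186, the rail's front edge at row 91, and the left screw at (700,154).

Run:
```python
from h import *
import json
i=json.load(open('wi.json'))
th=np.radians(-4.64);R=np.array([[np.cos(th),-np.sin(th)],[np.sin(th),np.cos(th)]]);o=np.array([.5041,-.2030])
for n,c,z in(('lid1',(50,185),.068),('lid2',(520,187),.068),('rf1',(80,89),.07),('rf2',(600,92),.07),('bump',(622,95),.07),('screw',(700,154),.074),('notchR',(222,103),.07),('notchL',(372,97),.07),('notchR2',(228,178),.07),('notchL2',(364,178),.07)):
    p=ray('wrist',(c[0]/1.8,160+c[1]/1.8),z,i);print(n,np.round((p[:2]-o)@R*1000,1))
p=observe()['tool_pos'];print(np.round((p[:2]-o)@R*1000,1),p)
```

```text
lid1 [-23.4 -99.8]
lid2 [-22.5  71.5]
rf1 [-60.4 -80.1]
rf2 [-59.3 100.4]
bump [-58.2 108. ]
screw [-37.8 135.4]
notchR [-55.3 -31.5]
notchL [-57.5  21. ]
notchR2 [-27.  -33.4]
notchL2 [-27.   15.6]
[-49.8  93.6] [ 0.46200009 -0.1056683   0.10713347]
```

>>> step_arm([
  {"dx":0,"dy":-0.6,"dz":1.5,"ax":0,"ay":0,"az":0,"grip":1},
  {"dx":0,"dy":0,"dz":1.5,"ax":0,"ay":0,"az":0,"grip":1},
  {"dx":0,"dy":0,"dz":0.2,"ax":0,"ay":0,"az":0,"grip":1},
  {"dx":0,"dy":0,"dz":0,"ax":0,"ay":0,"az":0,"grip":1},
  {"dx":0,"dy":0,"dz":0,"ax":0,"ay":0,"az":0,"grip":1},
  {"dx":0,"dy":0,"dz":0,"ax":0,"ay":0,"az":0,"grip":1},
])

```text
time_s: 3.8
tool_pos: [0.4613, -0.1116, 0.0747]
eef_rot: [[-0.997, 0.081, 0.001], [0.081, 0.997, -0.0], [-0.001, 0.0, -1.0]]
ft_force: [-0.3, 0.0, -0.4]
opening: 0.0004
finger_force: 0.0
```

>>> step_arm([
  {"dx":0,"dy":0,"dz":0.2,"ax":0,"ay":0,"az":0,"grip":1},
  {"dx":0,"dy":0,"dz":0.15,"ax":0,"ay":0,"az":0,"grip":1},
  {"dx":0,"dy":0,"dz":0.1,"ax":0,"ay":0,"az":0,"grip":1},
  {"dx":0,"dy":0,"dz":0.1,"ax":0,"ay":0,"az":0,"grip":1},
  {"dx":0,"dy":0,"dz":0,"ax":0,"ay":0,"az":0,"grip":1},
])

```text
time_s: 4.42
tool_pos: [0.4613, -0.1116, 0.07]
eef_rot: [[-0.997, 0.082, 0.0], [0.082, 0.997, 0.001], [-0.0, 0.001, -1.0]]
ft_force: [-12.2, 3.5, 36.8]
opening: 0.0001
finger_force: 18.2
```

>>> step_arm([
  {"dx":0,"dy":0,"dz":-0.06,"ax":0,"ay":0,"az":0,"grip":1},
  {"dx":0,"dy":0,"dz":0,"ax":0,"ay":0,"az":0,"grip":1},
])

```text
time_s: 4.68
tool_pos: [0.4612, -0.1116, 0.0701]
eef_rot: [[-0.997, 0.082, 0.0], [0.082, 0.997, 0.001], [-0.0, 0.001, -1.0]]
ft_force: [-7.7, 2.1, 21.7]
opening: 0.0
finger_force: 10.8
```

>>> step_arm([
  {"dx":0,"dy":0,"dz":-0.06,"ax":0,"ay":0,"az":0,"grip":1},
  {"dx":0,"dy":-0.8,"dz":0,"ax":0,"ay":0,"az":0,"grip":1},
  {"dx":0,"dy":-0.8,"dz":0,"ax":0,"ay":0,"az":0,"grip":1},
  {"dx":0,"dy":-0.8,"dz":0,"ax":0,"ay":0,"az":0,"grip":1},
])

```text
time_s: 5.18
tool_pos: [0.4596, -0.1355, 0.0703]
eef_rot: [[-0.997, 0.081, 0.001], [0.081, 0.997, 0.001], [-0.001, 0.001, -1.0]]
ft_force: [0.4, 4.6, 5.7]
opening: 0.0003
finger_force: 3.0
```

>>> step_arm([
  {"dx":0,"dy":-0.8,"dz":0,"ax":0,"ay":0,"az":0,"grip":1},
  {"dx":0,"dy":-0.8,"dz":0,"ax":0,"ay":0,"az":0,"grip":1},
  {"dx":0,"dy":-0.8,"dz":0,"ax":0,"ay":0,"az":0,"grip":1},
  {"dx":0,"dy":-0.8,"dz":0,"ax":0,"ay":0,"az":0,"grip":1},
  {"dx":0,"dy":-0.8,"dz":0,"ax":0,"ay":0,"az":0,"grip":1},
])

```text
time_s: 5.8
tool_pos: [0.4563, -0.1753, 0.0703]
eef_rot: [[-0.997, 0.081, 0.001], [0.081, 0.997, 0.001], [-0.001, 0.001, -1.0]]
ft_force: [0.7, 5.6, 5.8]
opening: 0.0006
finger_force: 3.3
```

Still solid rail (5.8 N). I'll continue in smaller steps.

>>> step_arm([
  {"dx":0,"dy":-0.6,"dz":0,"ax":0,"ay":0,"az":0,"grip":1},
  {"dx":0,"dy":-0.6,"dz":0,"ax":0,"ay":0,"az":0,"grip":1},
])

```text
time_s: 6.05
tool_pos: [0.4552, -0.1874, 0.0702]
eef_rot: [[-0.997, 0.081, 0.0], [0.081, 0.997, 0.0], [-0.0, 0.0, -1.0]]
ft_force: [-0.2, -0.6, 0.1]
opening: 0.0005
finger_force: 0.0
```

>>> step_arm([
  {"dx":0,"dy":-0.4,"dz":0,"ax":0,"ay":0,"az":0,"grip":1},
  {"dx":0,"dy":-0.4,"dz":0,"ax":0,"ay":0,"az":0,"grip":1},
])

```text
time_s: 6.3
tool_pos: [0.4541, -0.1957, 0.07]
eef_rot: [[-0.997, 0.082, -0.0], [0.082, 0.997, -0.0], [0.0, -0.0, -1.0]]
ft_force: [0.4, 0.0, 0.2]
opening: 0.0005
finger_force: 0.0
```

>>> step_arm([
  {"dx":0,"dy":-0.4,"dz":0,"ax":0,"ay":0,"az":0,"grip":1},
  {"dx":0,"dy":-0.4,"dz":0,"ax":0,"ay":0,"az":0,"grip":1},
])

```text
time_s: 6.55
tool_pos: [0.4536, -0.2036, 0.0701]
eef_rot: [[-0.997, 0.081, -0.0], [0.081, 0.997, -0.0], [0.0, -0.0, -1.0]]
ft_force: [0.1, 0.3, 0.4]
opening: 0.0005
finger_force: 0.0
```

>>> step_arm([
  {"dx":0,"dy":-0.35,"dz":0,"ax":0,"ay":0,"az":0,"grip":1},
  {"dx":0,"dy":0,"dz":0.4,"ax":0,"ay":0,"az":0,"grip":1},
  {"dx":0,"dy":0,"dz":0.2,"ax":0,"ay":0,"az":0,"grip":1},
  {"dx":0,"dy":0,"dz":0,"ax":0,"ay":0,"az":0,"grip":1},
])

```text
time_s: 7.05
tool_pos: [0.4532, -0.2067, 0.0639]
eef_rot: [[-0.997, 0.081, -0.0], [0.081, 0.997, 0.0], [0.0, -0.0, -1.0]]
ft_force: [-0.2, -0.2, 1.0]
opening: 0.0004
finger_force: 0.0
```

>>> step_arm([
  {"dx":0,"dy":0,"dz":0.2,"ax":0,"ay":0,"az":0,"grip":1},
  {"dx":0,"dy":0,"dz":0.2,"ax":0,"ay":0,"az":0,"grip":1},
  {"dx":0,"dy":0,"dz":0.1,"ax":0,"ay":0,"az":0,"grip":1},
  {"dx":0,"dy":0,"dz":0,"ax":0,"ay":0,"az":0,"grip":1},
])

```text
time_s: 7.55
tool_pos: [0.4534, -0.2069, 0.0592]
eef_rot: [[-0.997, 0.082, 0.0], [0.082, 0.997, -0.0], [-0.0, -0.0, -1.0]]
ft_force: [-1.2, 2.2, 3.5]
opening: 0.0004
finger_force: 1.9
```

>>> step_arm([
  {"dx":0,"dy":0,"dz":0.1,"ax":0,"ay":0,"az":0,"grip":1},
  {"dx":0,"dy":0,"dz":0.1,"ax":0,"ay":0,"az":0,"grip":1},
  {"dx":0,"dy":0,"dz":0.05,"ax":0,"ay":0,"az":0,"grip":1},
  {"dx":0,"dy":0,"dz":0,"ax":0,"ay":0,"az":0,"grip":1},
])

```text
time_s: 8.05
tool_pos: [0.4534, -0.2068, 0.0566]
eef_rot: [[-0.997, 0.082, 0.0], [0.082, 0.997, -0.0], [-0.0, -0.0, -1.0]]
ft_force: [-0.3, 0.5, 4.8]
opening: 0.0006
finger_force: 2.8
```

>>> step_arm([
  {"dx":0,"dy":0,"dz":0,"ax":0,"ay":0,"az":0,"grip":1},
  {"dx":0,"dy":0,"dz":-1,"ax":0,"ay":0,"az":0,"grip":1},
  {"dx":0,"dy":0,"dz":-2,"ax":0,"ay":0,"az":0,"grip":1},
  {"dx":0,"dy":0,"dz":-3,"ax":0,"ay":0,"az":0,"grip":1},
  {"dx":0,"dy":0,"dz":-3,"ax":0,"ay":0,"az":0,"grip":1},
  {"dx":0,"dy":0,"dz":-2,"ax":0,"ay":0,"az":0,"grip":1},
  {"dx":0,"dy":0,"dz":0,"ax":0,"ay":0,"az":0,"grip":1},
  {"dx":0,"dy":0,"dz":0,"ax":0,"ay":0,"az":0,"grip":1},
  {"dx":0,"dy":0,"dz":0,"ax":0,"ay":0,"az":0,"grip":1},
  {"dx":0,"dy":0,"dz":0,"ax":0,"ay":0,"az":0,"grip":1},
])

```text
time_s: 9.3
tool_pos: [0.453, -0.2069, 0.1661]
eef_rot: [[-0.997, 0.082, -0.001], [0.082, 0.997, -0.0], [0.001, -0.0, -1.0]]
ft_force: [0.6, 0.0, 0.4]
opening: 0.0006
finger_force: 0.0
```

>>> step_arm([
  {"dx":0,"dy":0,"dz":0,"ax":0,"ay":0,"az":0,"grip":1},
  {"dx":0,"dy":0,"dz":0,"ax":0,"ay":0,"az":0,"grip":1},
  {"dx":0,"dy":0,"dz":0,"ax":0,"ay":0,"az":0,"grip":1},
  {"dx":0,"dy":0,"dz":0,"ax":0,"ay":0,"az":0,"grip":1},
  {"dx":0,"dy":0,"dz":0,"ax":0,"ay":0,"az":0,"grip":1},
  {"dx":0,"dy":0,"dz":0,"ax":0,"ay":0,"az":0,"grip":1},
  {"dx":0,"dy":0,"dz":0,"ax":0,"ay":0,"az":0,"grip":1},
  {"dx":0,"dy":0,"dz":0,"ax":0,"ay":0,"az":0,"grip":1},
])

```text
time_s: 10.3
tool_pos: [0.4533, -0.2068, 0.1666]
eef_rot: [[-0.997, 0.081, -0.0], [0.081, 0.997, -0.0], [-0.0, -0.0, -1.0]]
ft_force: [0.5, -0.5, 0.2]
opening: 0.0003
finger_force: 0.0
```

Run:
```python
from h import *
import json
i=camera_info('wrist');s=observe();t=read_camera('wrist');v=read_camera('scene')
json.dump({k:np.array(v).tolist() for k,v in i.items()},open('wi2.json','w'))
print(s['time_s'],s['tool_pos'],s['ft_force'])
cv2.imwrite('pics/w3.png',cv2.hconcat([cv2.resize(t,(480,300)),cv2.resize(v[140:300,290:460],(319,300))]))
```

```text
10.3 [ 0.45330571 -0.20682277  0.16659269] [ 0.5171955  -0.50577087  0.24227812]
```

View pics/w3.png

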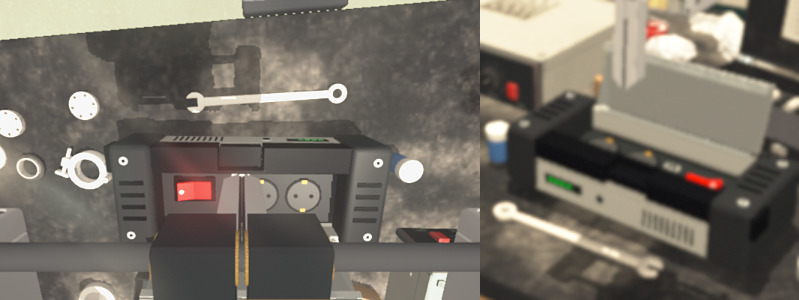

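The lid is open. The wrist view shows the red rocker at (176–214, 178–203), with its right (off-side) end at the image left.

Run:
```python
from h import *
import json
i=json.load(open('wi2.json'));s=observe()
th=np.radians(-4.64);R=np.array([[np.cos(th),-np.sin(th)],[np.sin(th),np.cos(th)]]);o=np.array([.5041,-.2030])
for n,c,z in(('rR',(176,191),.05),('rL',(214,190),.046),('rF',(195,179),.047),('rB',(195,202),.047),('scrFR',(123,161),.074),('scrFL',(378,163),.074)):
    p=ray('wrist',(c[0]*4/3,c[1]*4/3),z,i);print(n,p[:2],np.round((p[:2]-o)@R*1000,1))
q=s['tool_pos'];print(np.round((q[:2]-o)@R*1000,1))
```

```text
rR [ 0.5011198  -0.28852249] [  3.9 -85.5]
rL [ 0.50517735 -0.24433817] [  4.4 -41.1]
rF [ 0.48909177 -0.26496662] [ -9.9 -63. ]
rB [ 0.51836373 -0.26865655] [ 19.5 -64.3]
scrFR [ 0.4530492  -0.33206167] [ -40.4 -132.8]
scrFL [ 0.47705921 -0.06497369] [-38.1 135.4]
[-50.3  -7.9]
```

>>> step_arm([
  {"dx":-2.6,"dy":-3.6,"dz":0,"ax":0,"ay":0,"az":0,"grip":1},
  {"dx":-2.6,"dy":-3.7,"dz":0,"ax":0,"ay":0,"az":0,"grip":1},
  {"dx":0,"dy":0,"dz":3,"ax":0,"ay":0,"az":0,"grip":1},
  {"dx":0,"dy":0,"dz":3,"ax":0,"ay":0,"az":0,"grip":1},
  {"dx":0,"dy":0,"dz":3,"ax":0,"ay":0,"az":0,"grip":1},
  {"dx":0,"dy":0,"dz":1.6,"ax":0,"ay":0,"az":0,"grip":1},
  {"dx":0,"dy":0,"dz":0,"ax":0,"ay":0,"az":0,"grip":1},
  {"dx":0,"dy":0,"dz":0,"ax":0,"ay":0,"az":0,"grip":1},
])

```text
time_s: 11.4
tool_pos: [0.4997, -0.2842, 0.0616]
eef_rot: [[-0.997, 0.082, 0.001], [0.082, 0.997, -0.001], [-0.001, -0.001, -1.0]]
ft_force: [1.3, 0.1, 0.0]
opening: 0.0004
finger_force: 0.0
```

>>> step_arm([
  {"dx":0,"dy":0,"dz":0.2,"ax":0,"ay":0,"az":0,"grip":1},
  {"dx":0,"dy":0,"dz":0.2,"ax":0,"ay":0,"az":0,"grip":1},
  {"dx":0,"dy":0,"dz":0.2,"ax":0,"ay":0,"az":0,"grip":1},
  {"dx":0,"dy":0,"dz":0,"ax":0,"ay":0,"az":0,"grip":1},
])

```text
time_s: 11.9
tool_pos: [0.4991, -0.2838, 0.0545]
eef_rot: [[-0.997, 0.082, -0.0], [0.082, 0.997, 0.0], [0.0, 0.0, -1.0]]
ft_force: [0.0, 0.6, -0.2]
opening: 0.0003
finger_force: 0.0
```

>>> step_arm([
  {"dx":0,"dy":0,"dz":0.2,"ax":0,"ay":0,"az":0,"grip":1},
  {"dx":0,"dy":0,"dz":0.2,"ax":0,"ay":0,"az":0,"grip":1},
  {"dx":0,"dy":0,"dz":0.1,"ax":0,"ay":0,"az":0,"grip":1},
  {"dx":0,"dy":0,"dz":0,"ax":0,"ay":0,"az":0,"grip":1},
])

```text
time_s: 12.4
tool_pos: [0.4992, -0.284, 0.0496]
eef_rot: [[-0.997, 0.082, 0.0], [0.082, 0.997, -0.0], [-0.0, -0.0, -1.0]]
ft_force: [-0.2, -1.6, 2.1]
opening: 0.0003
finger_force: 0.8
```

>>> step_arm([
  {"dx":0,"dy":0,"dz":0.1,"ax":0,"ay":0,"az":0,"grip":1},
  {"dx":0,"dy":0,"dz":0.1,"ax":0,"ay":0,"az":0,"grip":1},
  {"dx":0,"dy":0,"dz":0.1,"ax":0,"ay":0,"az":0,"grip":1},
  {"dx":0,"dy":0,"dz":0,"ax":0,"ay":0,"az":0,"grip":1},
])

```text
time_s: 12.9
tool_pos: [0.4992, -0.284, 0.0468]
eef_rot: [[-0.997, 0.082, 0.0], [0.082, 0.997, -0.0], [-0.0, -0.0, -1.0]]
ft_force: [-1.3, -2.2, 6.1]
opening: 0.0006
finger_force: 3.3
```

>>> step_arm([
  {"dx":0,"dy":0,"dz":0.08,"ax":0,"ay":0,"az":0,"grip":1},
  {"dx":0,"dy":0,"dz":0.02,"ax":0,"ay":0,"az":0,"grip":1},
  {"dx":0,"dy":0,"dz":0,"ax":0,"ay":0,"az":0,"grip":1},
])

```text
time_s: 13.28
tool_pos: [0.4994, -0.2841, 0.0465]
eef_rot: [[-0.997, 0.082, 0.001], [0.082, 0.997, 0.0], [-0.001, 0.0, -1.0]]
ft_force: [-6.1, 2.4, 22.8]
opening: 0.0003
finger_force: 11.4
```

Hard stop at 46.5 mm, so the rocker is fully down. I'll retreat straight up and look.

>>> step_arm([
  {"dx":0,"dy":0,"dz":-1,"ax":0,"ay":0,"az":0,"grip":1},
  {"dx":0,"dy":0,"dz":-3,"ax":0,"ay":0,"az":0,"grip":1},
  {"dx":0,"dy":0,"dz":-4,"ax":0,"ay":0,"az":0,"grip":1},
  {"dx":0,"dy":0,"dz":-4,"ax":0,"ay":0,"az":0,"grip":1},
  {"dx":3,"dy":4,"dz":-2,"ax":0,"ay":0,"az":0,"grip":1},
  {"dx":3,"dy":4,"dz":0,"ax":0,"ay":0,"az":0,"grip":1},
  {"dx":0,"dy":0,"dz":0,"ax":0,"ay":0,"az":0,"grip":1},
  {"dx":0,"dy":0,"dz":0,"ax":0,"ay":0,"az":0,"grip":1},
])

```text
time_s: 14.28
tool_pos: [0.4462, -0.1991, 0.1858]
eef_rot: [[-0.997, 0.081, 0.001], [0.081, 0.997, 0.0], [-0.0, 0.0, -1.0]]
ft_force: [0.7, -0.2, 0.1]
opening: 0.0007
finger_force: 0.0
```

Run:
```python
from h import *
s=observe();t=read_camera('wrist');v=read_camera('scene')
print(s['time_s'],s['tool_pos'],s['ft_force'])
cv2.imwrite('pics/w4.png',cv2.hconcat([cv2.resize(t,(480,300)),cv2.resize(v[140:300,290:460],(319,300))]))
```

```text
14.275 [ 0.44623668 -0.19907392  0.18584936] [ 0.66834198 -0.19539032  0.11999603]
```

View pics/w4.png

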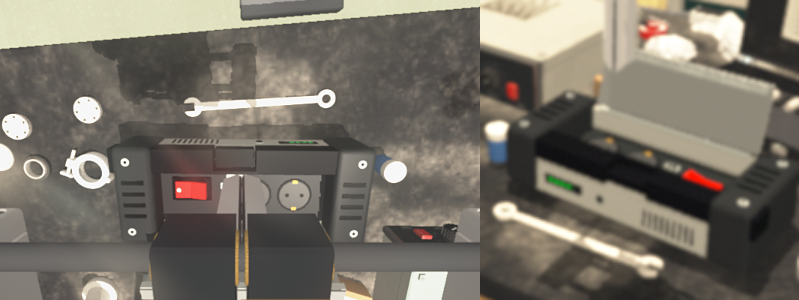

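The lid is open and the rocker at (190,190) now tilts the other way, with its right end down. The jar, wrench, clamp and flange look undisturbed.

```bash
python3 -c "from station import *;print(hand_in())"
```

```text
the job is handed in; nothing more can be done
None
```

The notch was found by feel, the key pressed so the lid sprang open, and the rocker pressed down to its stop at on; handed in at about 14 s with the arm clear and the surrounding objects apparently unmoved.

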